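Knock the eyelet die out of its die plate

TASK

Poke the dished die up out of the die plate from below with the C-shaped knock-out tool: its pin goes up through the access hole under the die, which is off-centre and has to be felt for gently (never press tool or gripper against the plate with more than 40 N). Then stand the tool upright on the table again, clear of the plate, and set the die, dish up, fully down in the empty place of the wooden rack. Leave the flat die in its recess and everything else where it is.

Things in the scene. Friction and masses are not known exactly. Their poses are not given: they have to be found in the camera images.
- dished_die_center (a point): Half-way up the dished die: plain steel disc, 30 mm across, 16 mm high, about 85 g, with a conical dish 22 mm across in its top (z axis up out of the dish). Starts in one of the plate's two recesses, top flush, gripped by two spring plungers in the wall: a push of up to about 15 N moves it and it stays where the push ends (from 10 mm up they snap under it).
- flat_die_center (a point): Half-way up the flat die: same steel and size, top face flat all over. It sits in the other recess and must stay there.
- plate: Die plate: aluminium bridge fixed to the table; origin on the table under its middle, z up. 50 mm along x, 144 mm along y, top 66 mm up. Below it the way is open along x, 45 mm high, between two cheeks with inner faces at y = -72 and +72 mm. (Cheeks with their 6 mm feet reach to y = +-110 mm, x = +-30 mm.) The most that tool or gripper may press on plate or strips is 40 N.
- recess_left (a point): Centre of the mouth of the recess at the plate's y = +37 mm, x = 0, 66 mm above the table: round, 32 mm across, 16 mm deep. Its floor is a 5 mm steel strip screwed below the plate (underside 45 mm, top 50 mm above the table) with one round access hole of 11 mm, chamfered, hidden from above.
- recess_right (a point): The same at the plate's y = -37 mm. In both, the access hole is NOT central: it lies 3 to 5 mm off the recess's centre along the plate's length, towards the plate's +y or its -y (either, unknown and different from start to start), and within 0.5 mm of centre in x. It must be found by feel.
- tool_grip (a point): Centre of the grip of the knock-out tool: a dark steel C, 0.18 to 0.33 kg, standing on its foot, 127 mm high; z up, x from the spine to the open mouth. The grip is a black upright block on top, 18 x 18 mm, 42 mm high, this centre 107 mm above the foot's underside. The spine, 24 mm wide, fills x = -50 to -40 mm. It slides a little in a slack hand: grip it firmly (45 to 60 N).
- tool_tip (a point): Tip of the tool's pin: straight below the grip's centre, 80 mm down, pointing up; 27 mm above the foot's underside. Pin 7 mm across, 17 mm long. Foot 10 mm thick, 30 mm wide, x = -50 to +14 mm. The upper arm (18 mm wide, x = -50 to +10 mm) has its underside 50 mm above the tip. With the foot's top against the strip the die is lifted 12 mm.
- rack_place (a point): Floor centre of the one empty place in the wooden die rack (fixed, 60 mm along x, 170 mm along y, top 22 mm above the table): a round pocket 40 mm across, 6 mm deep, this point 16 mm above the table, 30 mm from the rack's +y end. The other two places, 55 and 110 mm towards -y, hold other dies, fixed, up to 18 mm proud.
Not all that is in view belongs to the job. Leave any blue look-alike of the part that bears tool_grip alone. Leave any pink look-alike of the part that bears dished_die_center alone.

How it is judged:
By the outcome, as a careful person would: the job done as asked, in the order asked, and still so for the second after the job is handed in, with the robot touching nothing.
It also fails if it takes over 72 s, if anything falls off the work surface, if the arm or the gripper's body presses on something with over 40 N, if the wrist force passes 120 N, or if a joint passes its speed limit or range.

ROBOT

A 6-joint arm with a two-finger parallel gripper is mounted at the origin on the work surface. World frame = base frame: x ahead of the robot, y to its left, z up, the work surface at z = 0. Lengths are in m, angles in rad, forces in N, time in s.
With the tool pointing down it reaches from about 0.25 to 0.725 m from the base axis. Payload 4 kg.
Tool frame: the origin (TCP) lies on the centre line of the jaws, within the pads' length; the fingertips stand 17 mm ahead of it and the grasp point (between the pads) lies 2 mm behind it; z points along the fingers, y is the line along which they close (so a half turn about z gives the same grasp; the last joint's range is limited). The gripper opens to 85 mm and grips with 20 to 120 N. Pads are 22 mm wide; open, the fingers measure 114 mm over their backs; the gripper's body (76 mm by 85 mm) begins 54 mm behind the grasp point. The pads swing forward as they close: fully open they stand 13 mm farther back than shut.
Start: joints at [1.156, 0.241, 0.005, 1.335, 0, 1.571], TCP at [0.202, 0.458, 0.248] pointing down, gripper open.
Joint ranges: [-2.72, 2.72], [-1.05, 1.87], [-1.09, 1.28], [-1.99, 2.15], [-1.42, 1.44], [-3.14, 3.14]. Speed limits (rad/s): [2.79, 2.79, 3.14, 3.14, 3.14, 3.14].

INTERFACE

Orientations are given as a unit quaternion [x, y, z, w].
In Python, from workcell import bot, camera, get_calibration gives the robot as it stands.
- The arm moves only by the tool apply_moves, never from a script. Its argument "steps" is a list of rows, each a list of 3 entries, a list of its own where there are three numbers: the shift along the tool's x, y, z as a fraction of full scale, then the turn, a rotation vector about the tool's x, y, z as a fraction of full scale, then the opening, from 0 (shut) to 1 (fully open). A call has exactly 8 rows; each row shifts and turns the commanded pose from where the row before left it, along the tool's axes as they then stand; what a row does not reach is not made up. Full scale, the value 1, is 20 cm for a shift and pi rad for a turn. A row lasts 1/12 s, in which the tool goes at most 41.7 mm and 7.16 degrees, less where a joint would pass 70% of its speed; a pose out of reach is approached as far as the arm can. A call with a number of a shift or a turn outside -1 to 1 is refused whole. A call with a gripper value outside its range is refused whole. The fingers move at their own pace and stop on an object; the grip force is fixed at half the most. Time passes only in rows, so rows that do not move let the fingers close, or fill a call up. It gives the time, the measured TCP pose, the force, the opening and the grip force at its end, in the units of the state.
- bot.get_obs(): the state, without advancing time (a new reading comes with each control period).
- camera(name): name is "scene" or "top" or "wrist"; returns (picture, depth): 420x560x3 uint8, red, green, blue; 420x560 float32, m along the optical axis (not along the pixel's ray), 0 where there is no reading.
- get_calibration(name): a dict with "fov_y" (degrees; the focal length in pixels is half the picture's height over the tangent of half this angle, whatever the lens; pixels are square), "cx", "cy" (the principal point, pixels), "dist_coeffs" ([k1, k2, p1, p2, k3] as OpenCV has them; the pictures are not rectified), "rvec" (rotation vector, rad) and "tvec" (3), from world to camera coordinates, as OpenCV has them. Camera axes: x right, y down, z forward; pixel columns grow to the right and rows downward; lengths in m; the calibration is good to about 2 mm. A picture is of the moment at which its call begins: read the wrist's pose just before it. get_calibration takes no time and is no camera call; for the wrist camera it gives the pose at the moment of the call.
- bot.job_done(): hands the job in; it is judged then, once.
The state is a dict: "clock": time; "joint_pos": joint angles; "joint_vel": joint speeds; "tau": joint torques, N m; "eef_pos": TCP position; "tool_rot": TCP orientation; "ft_force": force on the tool from outside, world axes, zero at the start; "ft_torque": the same for the moment, N m; "grip_width": finger opening in m; "grasp_force": force on a finger pad.
Only numpy, scipy, OpenCV 4.12 (cv2) and the standard library are available. Lean on these libraries where they do the work, as an engineer would, in place of code of your own. Each camera call takes 0.05 s, during which the arm holds its last target. There are 200 camera calls.

## Working session

There is one attempt and no reset: what is moved stays moved. The work goes in short steps, Python scripts to look and compute and a tool call to move; the robot and the scene stay as the last step left them, time stands still between calls to the robot, and variables do not carry over. Pictures are saved under pics/ and viewed, at most 10 in all, crops included, and the job is handed in when it is done.

Besides the shell and the picture viewer there is one more tool, called after "Call:" by a JSON object that holds its "fn" and its "kwargs", one argument or row to a line. apply_moves: Moves the arm, as the interface text tells. Its arguments: {"type":"object","properties":{"steps":{"type":"array"}},"required":["steps"]}

```bash
ls; mkdir -p pics; cat > h.py <<'E'
import numpy as np, cv2
from workcell import bot, camera, get_calibration
def cal(n):
    c=get_calibration(n); f=210/np.tan(np.radians(c["fov_y"])/2)
    K=np.array([[f,0,c["cx"]],[0,f,c["cy"]],[0,0,1]]); R=cv2.Rodrigues(np.array(c["rvec"],float))[0]
    return K,np.array(c["dist_coeffs"],float),R,np.array(c["tvec"],float).ravel()
def ray(C,uv):
    K,d,R,t=C
    p=cv2.undistortPoints(np.array(uv,float).reshape(-1,1,2),K,d).reshape(-1,2)
    D=np.c_[p,np.ones(len(p))]@R; return -R.T@t, D   # D has unit depth along optical axis
def onplane(C,uv,z):
    o,D=ray(C,uv); return o+D*((z-o[2])/D[:,2])[:,None]
def depthpts(C,uv,dep):
    o,D=ray(C,uv); return o+D*np.array(dep).reshape(-1,1)
def proj(C,P):
    K,d,R,t=C; return cv2.projectPoints(np.array(P,float).reshape(-1,1,3),cv2.Rodrigues(R)[0],t,K,d)[0].reshape(-1,2)
def cloud(C,dep):
    v,u=np.mgrid[0:420,0:560]; return depthpts(C,np.c_[u.ravel(),v.ravel()],dep.ravel()).reshape(420,560,3)
def snap(n):
    C=cal(n); im,d=camera(n); np.savez(f"last_{n}.npz",im=im,d=d,K=C[0],dc=C[1],R=C[2],t=C[3]); return C,im,d
def load(n):
    z=np.load(f"last_{n}.npz"); return (z["K"],z["dc"],z["R"],z["t"]),z["im"],z["d"]
E
python3 - <<'E'
from h import *
for n in("scene","top"):
    C,im,d=snap(n); cv2.imwrite(f"pics/{n}0.png",cv2.cvtColor(im,4)); print(n,-C[2].T@C[3],C[0][0,0],(d>0).mean())
o=bot.get_obs(); print({k:np.round(v,3) for k,v in o.items()})
E
```

```text
pics
scene [1.36177682 0.40351419 0.65156622] 434.5200764553316 0.9948171768707483
top [ 0.44808287 -0.02986986  1.14093388] 474.2893329170614 0.9959778911564626
{'clock': np.float64(0.1), 'joint_pos': array([ 1.156,  0.241,  0.004,  1.335, -0.   ,  1.571]), 'joint_vel': array([ 0.   , -0.001,  0.003,  0.002,  0.001,  0.   ]), 'tau': array([ 0.0000e+00, -3.7314e+01,  2.5301e+01,  1.1000e-02,  0.0000e+00,
       -0.0000e+00]), 'eef_pos': array([0.201, 0.457, 0.247]), 'tool_rot': array([ 0.206,  0.979, -0.001, -0.   ]), 'ft_force': array([-0.112, -0.627, -0.28 ]), 'ft_torque': array([ 0.045, -0.028, -0.028]), 'grasp_force': np.float64(0.0), 'grip_width': np.float64(0.085)}
```

View pics/top0.png

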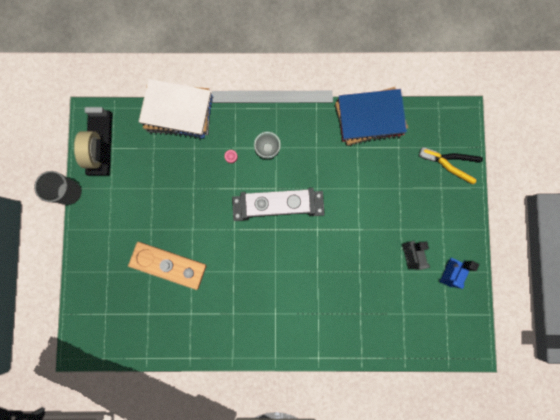

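View pics/scene0.png

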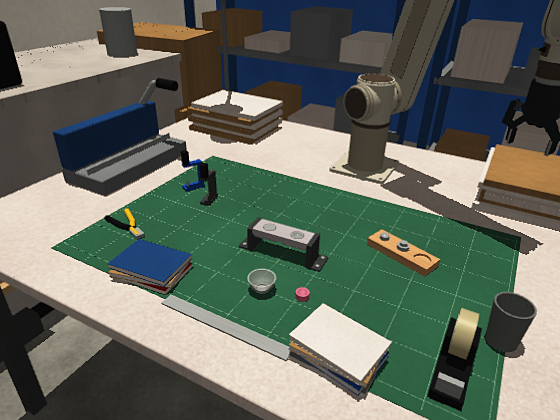

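The top view shows the plate at (278,204) with dies at (262,203) and (293,201), and the rack at (167,266) with its empty place near (145,258). The dark tool is at (416,255) and its blue look-alike at (458,270). A pink look-alike die lies at (231,156). Next is one enlarged crop to confirm which tool and which die are meant, plus measurements.

```bash
python3 - <<'E'
from h import *
C,im,d=load("top"); P=cloud(C,d); b=cv2.cvtColor(im,4)
def cr(x0,y0,w,h,s): return cv2.resize(b[y0:y0+h,x0:x0+w],(w*s,h*s),interpolation=cv2.INTER_CUBIC)
a=cr(228,180,100,45,8); t=cr(395,230,90,65,5); r=cr(120,235,70,65,5)
out=np.zeros((360+325,800,3),np.uint8); out[:360]=a; out[360:,:450]=t; out[360:,450:]=r
cv2.imwrite("pics/crop.png",cv2.resize(out,(700,599)))
# tool: height map in region
for nm,(x0,y0,w,h) in dict(tool=(400,236,32,36)).items():
    Q=P[y0:y0+h,x0:x0+w]; z=Q[...,2]
    for lo,hi in((.1,.14),(.06,.1),(.004,.02)):
        m=(z>lo)&(z<hi); q=Q[m]; print(nm,lo,m.sum(),q.mean(0).round(4),q.min(0).round(4),q.max(0).round(4))
# plate top
Q=P[180:230,225:335].reshape(-1,3); m=(Q[:,2]>.058)&(Q[:,2]<.075); q=Q[m]
print("plate",m.sum(),cv2.minAreaRect((q[:,:2]*1000).astype(np.float32)),np.median(q[:,2]))
Q=P[235:300,120:215].reshape(-1,3); m=(Q[:,2]>.017)&(Q[:,2]<.028); q=Q[m]
print("rack",m.sum(),cv2.minAreaRect((q[:,:2]*1000).astype(np.float32)),np.median(q[:,2]))
E
```

```text
tool 0.1 99 [ 0.4861 -0.317   0.1232] [ 0.4765 -0.3295  0.102 ] [ 0.4963 -0.3091  0.1315]
tool 0.06 216 [ 0.4595 -0.323   0.0859] [ 0.4357 -0.3402  0.0603] [ 0.4975 -0.3085  0.0999]
tool 0.004 296 [ 0.4716 -0.3213  0.0092] [ 0.4303 -0.3699  0.004 ] [ 0.5131 -0.2989  0.0193]
plate 1640 ((586.4412231445312, -7.708305358886719), (59.74653244018555, 167.7206268310547), 3.778193473815918) 0.06596044763315667
rack 1517 ((445.03546142578125, 252.78469848632812), (172.26918029785156, 60.20554733276367), 71.3777847290039) 0.02196029999597493
```

View pics/crop.png

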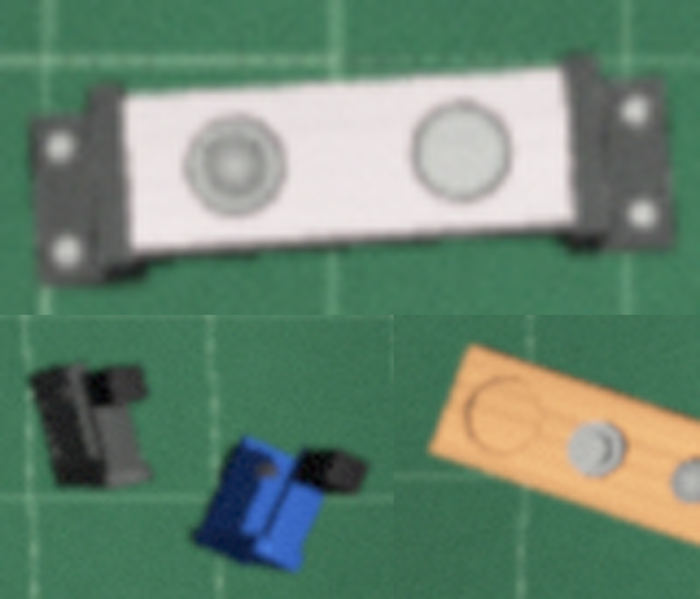

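The dished die is the one at top-view (262,203), where the ring with a conical shade shows. The die at (293,201) has a plain flat face. Of the two tools, the one at (416,255) is the dark steel C. The one at (458,270) is blue, so it is the look-alike to leave alone. The rack's empty place is the circle near (145,258).

```bash
python3 - <<'E'
from h import *
from scipy.ndimage import label
Ct,it,dt=load("top"); Pt=cloud(Ct,dt)
Cs,is_,ds=load("scene"); Ps=cloud(Cs,ds)
def rect(q): 
    r=cv2.minAreaRect((q[:,:2]*1000).astype(np.float32)); return [np.round(x,1) for x in r]
for nm,P in(("top",Pt),("scene",Ps)):
    reg=(P[...,0]>.40)&(P[...,0]<.53)&(P[...,1]>-.37)&(P[...,1]<-.27)
    for lo,hi in((.121,.135),(.075,.098)):
        q=P[reg&(P[...,2]>lo)&(P[...,2]<hi)]; 
        if len(q)>5: print(nm,"tool",lo,len(q),q.mean(0).round(4),np.median(q[:,2]).round(4),rect(q))
    reg=(P[...,0]>.50)&(P[...,0]<.66)&(P[...,1]>-.13)&(P[...,1]<.12)&(P[...,2]>.06)&(P[...,2]<.072)
    print(nm,"platez",np.median(P[reg][:,2]),rect(P[reg]))
    reg=(P[...,0]>.36)&(P[...,0]<.53)&(P[...,1]>.15)&(P[...,1]<.36)&(P[...,2]>.018)&(P[...,2]<.026)
    print(nm,"rackz",np.median(P[reg][:,2]),rect(P[reg]))
    reg=(P[...,0]>.36)&(P[...,0]<.56)&(P[...,1]<-.36)&(P[...,1]>-.5)&(P[...,2]>.115); q=P[reg]
    if len(q): print("blue grip",q.mean(0),rect(q))
# plate white top: bright, low-saturation mask near plate, ray to z=.066
hsv=cv2.cvtColor(it,cv2.COLOR_RGB2HSV); m=(hsv[...,1]<40)&(hsv[...,2]>190); m[:180]=0;m[230:]=0;m[:,:228]=0;m[:,330:]=0
m=cv2.morphologyEx(m.astype(np.uint8),cv2.MORPH_CLOSE,np.ones((3,3))); c=max(cv2.findContours(m,0,1)[0],key=cv2.contourArea)
w=onplane(Ct,c.reshape(-1,2),.066); print("plate white",rect(w))
C=cal("wrist"); o=-C[2].T@C[3]; print("wristcam",o,C[2][2],C[0][0,0])
E
```

```text
top tool 0.121 76 [ 0.4864 -0.3187  0.1266] 0.1271 [array([ 486.7, -319.5]), array([17.3, 17.9]), np.float64(14.5)]
top tool 0.075 206 [ 0.46   -0.3233  0.0866] 0.0867 [array([ 467.1, -323.3]), array([59.4, 24. ]), np.float64(14.0)]
top platez 0.06598785222749615 [array([586.4,  -7.7]), array([ 59.7, 167.7]), np.float64(3.8)]
top rackz 0.022010277302393133 [array([445. , 252.8]), array([172.3,  60.2]), np.float64(71.4)]
blue grip [ 0.44380105 -0.42129147  0.12533342] [array([ 443.6, -423.2]), array([19.4, 20.3]), np.float64(69.6)]
scene tool 0.121 32 [ 0.4906 -0.3157  0.1252] 0.1257 [array([ 490. , -317.3]), array([17.8, 20.3]), np.float64(14.3)]
scene tool 0.075 97 [ 0.4761 -0.3168  0.0857] 0.0856 [array([ 469.4, -320. ]), array([62.7, 20.3]), np.float64(8.6)]
scene platez 0.06537568530798221 [array([588.6,  -5.7]), array([ 62.6, 169.1]), np.float64(3.5)]
scene rackz 0.021753557678977797 [array([446.2, 253.9]), array([174.8,  65.6]), np.float64(72.9)]
blue grip [ 0.44889294 -0.41712635  0.12284521] [array([ 448.3, -419.2]), array([19.3, 20.4]), np.float64(71.4)]
plate white [array([586.9,  -7.6]), array([ 49.2, 142.8]), np.float64(3.6)]
wristcam [0.12671371 0.48890163 0.37370869] [ 0.2873603  -0.12864781 -0.94914372] 363.85711160340134
```

Call:
{"fn": "apply_moves", "kwargs": {
  "steps": [
    [[-0.12, -0.124, 0], [0, 0, 0], 0.6],
    [[-0.12, -0.124, 0], [0, 0, 0], 0.6],
    [[-0.12, -0.124, 0], [0, 0, 0], 0.6],
    [[-0.12, -0.124, 0], [0, 0, 0], 0.6],
    [[-0.12, -0.124, 0], [0, 0, 0], 0.6],
    [[-0.12, -0.124, 0], [0, 0, 0], 0.6],
    [[-0.12, -0.124, 0], [0, 0, 0], 0.6],
    [[-0.12, -0.124, 0], [0, 0, 0], 0.6]
  ]
}}

```text
clock: 0.77
eef_pos: [0.2971, 0.197, 0.2481]
tool_rot: [0.206, 0.979, -0.0, -0.0]
ft_force: [1.4, 0.4, 0.1]
grip_width: 0.0514
grasp_force: 0.0
```

Call:
{"fn": "apply_moves", "kwargs": {
  "steps": [
    [[-0.12, -0.124, 0], [0, 0, 0], 0.6],
    [[-0.12, -0.124, 0], [0, 0, 0], 0.6],
    [[-0.12, -0.124, 0], [0, 0, 0], 0.6],
    [[-0.12, -0.124, 0], [0, 0, 0], 0.6],
    [[-0.12, -0.124, 0], [0, 0, 0], 0.6],
    [[-0.12, -0.124, 0], [0, 0, 0], 0.6],
    [[-0.12, -0.124, 0], [0, 0, 0], 0.6],
    [[-0.12, -0.124, 0], [0, 0, 0], 0.6]
  ]
}}

```text
clock: 1.43
eef_pos: [0.3929, -0.0621, 0.2481]
tool_rot: [0.206, 0.979, 0.0, -0.0]
ft_force: [0.9, 0.1, 0.1]
grip_width: 0.0513
grasp_force: 0.0
```

Call:
{"fn": "apply_moves", "kwargs": {
  "steps": [
    [[-0.12, -0.124, 0], [0, 0, 0], 0.6],
    [[-0.12, -0.124, 0], [0, 0, 0], 0.6],
    [[-0.12, -0.124, 0], [0, 0, 0], 0.6],
    [[-0.12, -0.124, 0], [0, 0, 0], 0.6],
    [[-0.12, -0.124, 0], [0, 0, 0], 0.6],
    [[-0.12, -0.124, 0], [0, 0, 0], 0.6],
    [[-0.12, -0.124, 0], [0, 0, 0], 0.6],
    [[-0.12, -0.124, 0], [0, 0, 0], 0.6]
  ]
}}

```text
clock: 2.1
eef_pos: [0.4888, -0.3208, 0.2476]
tool_rot: [0.206, 0.979, 0.0, -0.001]
ft_force: [0.6, 0.3, -0.5]
grip_width: 0.0511
grasp_force: 0.0
```

Call:
{"fn": "apply_moves", "kwargs": {
  "steps": [
    [[0, 0, 0], [0, 0, 0.036], 0.6],
    [[0, 0, 0], [0, 0, 0.036], 0.6],
    [[0, 0, 0], [0, 0, 0.036], 0.6],
    [[0, 0, 0], [0, 0, 0.036], 0.6],
    [[0, 0, 0], [0, 0, 0.036], 0.6],
    [[0, 0, 0], [0, 0, 0.036], 0.6],
    [[0, 0, 0], [0, 0, 0.036], 0.6],
    [[0, 0, 0], [0, 0, 0.037], 0.6]
  ]
}}

```text
clock: 2.77
eef_pos: [0.4885, -0.3191, 0.2476]
tool_rot: [0.616, 0.787, -0.0, -0.001]
ft_force: [0.4, -0.4, 0.3]
grip_width: 0.0511
grasp_force: 0.0
```

```bash
python3 - <<'E'
from h import *
C,im,d=snap("wrist"); P=cloud(C,d); cv2.imwrite("pics/w1.png",cv2.cvtColor(im,4))
def rect(q):
    r=cv2.minAreaRect((q[:,:2]*1000).astype(np.float32)); return [np.round(x,1) for x in r]
reg=(abs(P[...,0]-.47)<.06)&(abs(P[...,1]+.319)<.04)&(d>0)
for lo,hi in((.123,.131),(.08,.092)):
    q=P[reg&(P[...,2]>lo)&(P[...,2]<hi)]; print(lo,len(q),np.median(q[:,2]).round(4),rect(q))
    m=(reg&(P[...,2]>lo)&(P[...,2]<hi)).astype(np.uint8); ys,xs=np.nonzero(m); print("px",xs.min(),xs.max(),ys.min(),ys.max())
    c=max(cv2.findContours(m,0,1)[0],key=cv2.contourArea); print("ray",rect(onplane(C,c.reshape(-1,2),np.median(q[:,2]))))
E
```

```text
0.123 631 0.1275 [array([ 485.2, -319.4]), array([17.8, 18.6]), np.float64(11.9)]
px 258 283 186 211
ray [array([ 485.2, -318.7]), array([17.6, 18.7]), np.float64(13.1)]
0.08 1302 0.0875 [array([ 465.7, -323.8]), array([60. , 24.3]), np.float64(12.6)]
px 210 283 167 197
ray [array([ 465.4, -322.3]), array([60. , 25.3]), np.float64(13.8)]
```

View pics/w1.png

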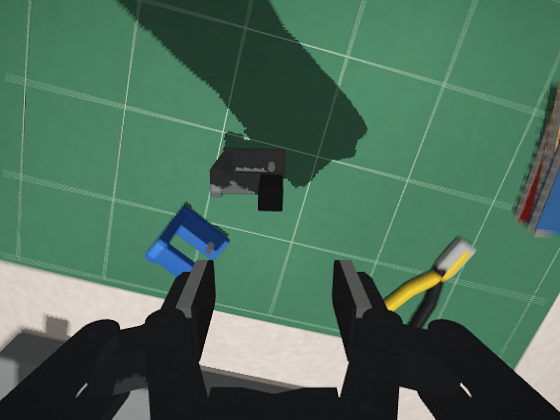

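The wrist view shows the dark tool's arm and its black grip top at (270,198), between the open jaws. The blue look-alike at (187,240) is well clear. Now I descend and grip.

Call:
{"fn": "apply_moves", "kwargs": {
  "steps": [
    [[0, -0.008, 0.1], [0, 0, 0], 0.6],
    [[0.002, -0.008, 0.1], [0, 0, 0], 0.6],
    [[0.002, 0, 0.1], [0, 0, 0], 0.6],
    [[0, 0, 0.1], [0, 0, 0], 0.6],
    [[0, 0, 0.1], [0, 0, 0], 0.6],
    [[0, 0, 0.08], [0, 0, 0], 0.6],
    [[0, 0, 0.06], [0, 0, 0], 0.6],
    [[0, 0, 0.048], [0, 0, 0], 0.6]
  ]
}}

```text
clock: 3.48
eef_pos: [0.4846, -0.3187, 0.1087]
tool_rot: [0.613, 0.79, -0.0, -0.001]
ft_force: [-0.3, -0.1, 0.9]
grip_width: 0.0516
grasp_force: 0.0
```

Call:
{"fn": "apply_moves", "kwargs": {
  "steps": [
    [[0, 0, 0], [0, 0, 0], 0],
    [[0, 0, 0], [0, 0, 0], 0],
    [[0, 0, 0], [0, 0, 0], 0],
    [[0, 0, 0], [0, 0, 0], 0],
    [[0, 0, 0], [0, 0, 0], 0],
    [[0, 0, 0], [0, 0, 0], 0],
    [[0, 0, 0], [0, 0, 0], 0],
    [[0, 0, 0], [0, 0, 0], 0]
  ]
}}

```text
clock: 4.15
eef_pos: [0.486, -0.3195, 0.1114]
tool_rot: [0.614, 0.789, 0.0, 0.001]
ft_force: [1.1, -0.0, 1.6]
grip_width: 0.017
grasp_force: 59.3
```

Call:
{"fn": "apply_moves", "kwargs": {
  "steps": [
    [[0, 0, -0.03], [0, 0, 0], 0],
    [[0, 0, -0.03], [0, 0, 0], 0],
    [[0, 0, -0.04], [0, 0, 0.0293], 0],
    [[0, 0, 0], [0, 0, 0.0293], 0],
    [[0.1, 0.012, 0], [0, 0, 0], 0],
    [[0.15, 0.017, 0], [0, 0, 0], 0],
    [[0.16, 0.019, 0], [0, 0, 0], 0],
    [[0.16, 0.019, 0], [0, 0, 0], 0]
  ]
}}

```text
clock: 4.82
eef_pos: [0.4913, -0.2039, 0.131]
tool_rot: [0.685, 0.729, 0.0, 0.0]
ft_force: [0.5, -0.1, -2.3]
grip_width: 0.0172
grasp_force: 58.8
```

Call:
{"fn": "apply_moves", "kwargs": {
  "steps": [
    [[0.16, 0.019, 0], [0, 0, 0], 0],
    [[0.16, 0.019, 0], [0, 0, 0], 0],
    [[0.16, 0.019, 0], [0, 0, 0], 0],
    [[0.16, 0.019, 0], [0, 0, 0], 0],
    [[0.16, 0.019, 0], [0, 0, 0], 0],
    [[0.16, 0.019, 0], [0, 0, 0], 0],
    [[0.12, 0.014, 0], [0, 0, 0], 0],
    [[0.06, 0.006, 0], [0, 0, 0], 0]
  ]
}}

```text
clock: 5.48
eef_pos: [0.5038, 0.0274, 0.1313]
tool_rot: [0.683, 0.73, 0.001, -0.0]
ft_force: [0.5, -0.7, -1.1]
grip_width: 0.0172
grasp_force: 58.9
```

```bash
cat > look.py <<'E'
from h import *
import sys
def rect(q):
    r=cv2.minAreaRect((q[:,:2]*1000).astype(np.float32)); return [np.round(x,1) for x in r]
o=bot.get_obs(); print(o["eef_pos"].round(4),o["tool_rot"].round(4),o["ft_force"].round(2))
C,im,d=snap("wrist"); P=cloud(C,d); cv2.imwrite(f"pics/{sys.argv[1]}.png",cv2.cvtColor(im,4))
hsv=cv2.cvtColor(im,cv2.COLOR_RGB2HSV)
reg=(abs(P[...,0]-.586)<.05)&(abs(P[...,1]+.008)<.09)&(d>0)&(abs(P[...,2]-.066)<.006)
print("plate z",np.median(P[reg][:,2]).round(4),reg.sum(),rect(P[reg]))
m=(reg&(hsv[...,2]>120)).astype(np.uint8); c=max(cv2.findContours(m,0,1)[0],key=cv2.contourArea)
print("ray plate",rect(onplane(C,c.reshape(-1,2),.066)))
E
python3 look.py w2
```

```text
[0.5038 0.0274 0.1313] [ 6.829e-01  7.305e-01  5.000e-04 -1.000e-04] [ 0.55 -0.65 -1.06]
plate z 0.0665 15696 [array([586. ,  -6.2]), array([ 60.5, 167.7]), np.float64(3.7)]
ray plate [array([584.7,  17.1]), array([ 54.6, 119.4]), np.float64(1.1)]
```

View pics/w2.png

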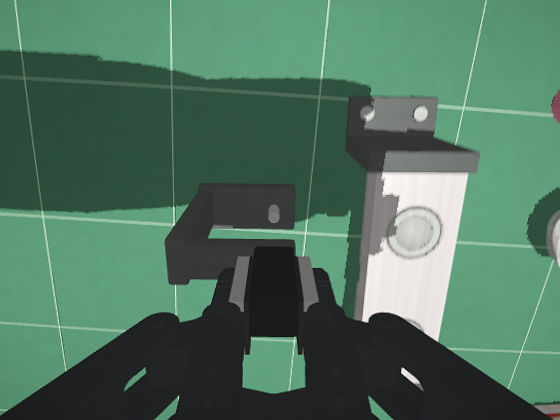

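The wrist view shows the tool's pin tip at about (273,208) and the dished die in the plate at about (414,230). I measure both from this picture.

```bash
python3 - <<'E'
from h import *
C,im,d=load("wrist"); g=cv2.cvtColor(im,cv2.COLOR_RGB2GRAY)
# pin: lighter spot vs dark arm
w=g[195:230,255:292]; m=(w>70).astype(np.uint8); n,l,s,c=cv2.connectedComponentsWithStats(m)
for i in range(1,n): print("pin comp",s[i]+np.array([255,195,0,0,0]),c[i]+[255,195])
P=cloud(C,d)
for v in range(202,224,3): print(v,P[v,273].round(4),g[v,273])
# recess rim: radial darkest points
c0=proj(C,[[.5838,.0299,.066]])[0]; print("pred recess px",c0)
pts=[]
for a in np.linspace(0,2*np.pi,72,endpoint=False):
    R=np.linspace(.0135,.0180,40); q=proj(C,np.c_[.5838+R*np.cos(a),.0299+R*np.sin(a),0*R+.066])
    v=cv2.remap(g,q[:,0].astype(np.float32),q[:,1].astype(np.float32),cv2.INTER_LINEAR).ravel().astype(float)
    k=v.argmin()
    if 0<k<39: pts.append(q[k])
w=onplane(C,np.array(pts),.066)*1000; 
A=np.c_[w[:,:2],np.ones(len(w))]
for _ in range(3):
    s=np.linalg.lstsq(A,(w[:,:2]**2).sum(1),rcond=None)[0]; r=np.sqrt(s[2]+(s[:2]/2)**2@[1,1]); e=np.abs(np.hypot(*(w[:,:2]-s[:2]/2).T)-r); k=e<1; A=A[k]; w=w[k]
print("circle",s[:2]/2,r,len(w))
E
```

```text
pin comp [268 204  12  19 192] [273.46354167 213.38020833]
pin comp [255 228  37   2  52] [269.82692308 228.71153846]
202 [0.5026 0.0323 0.0307] 58
205 [0.5027 0.0313 0.0337] 115
208 [0.5028 0.0308 0.0383] 111
211 [0.4977 0.1071 0.2576] 110
214 [0.5028 0.0301 0.0476] 121
217 [0.503  0.0278 0.0464] 117
220 [0.5031 0.0261 0.0474] 121
223 [0.5037 0.0174 0.0302] 68
pred recess px [413.7512004  234.30047552]
circle [583.5970492   30.90991505] 15.428721426670815 72
```

Call:
{"fn": "apply_moves", "kwargs": {
  "steps": [
    [[0.005, 0, 0.04], [0, 0, 0], 0],
    [[0.005, 0, 0.036], [0, 0, 0], 0],
    [[0, 0.04, 0], [0, 0, 0], 0],
    [[0, 0.08, 0], [0, 0, 0], 0],
    [[0, 0.1, 0], [0, 0, 0], 0],
    [[0, 0.1, 0], [0, 0, 0], 0],
    [[0, 0.06, 0], [0, 0, 0], 0],
    [[0, 0.022, 0], [0, 0, 0], 0]
  ]
}}

```text
clock: 6.2
eef_pos: [0.5863, 0.0303, 0.1149]
tool_rot: [0.685, 0.729, 0.0, 0.001]
ft_force: [0.4, 0.0, -2.3]
grip_width: 0.0174
grasp_force: 59.0
```

Call:
{"fn": "apply_moves", "kwargs": {
  "steps": [
    [[0, 0, -0.02], [0, 0, 0], 0],
    [[0, 0, -0.02], [0, 0, 0], 0],
    [[0, 0, -0.01], [0, 0, 0], 0],
    [[0, 0, 0], [0, 0, 0], 0],
    [[0, 0, 0], [0, 0, 0], 0],
    [[0, 0, 0], [0, 0, 0], 0],
    [[0, 0, 0], [0, 0, 0], 0],
    [[0, 0, 0], [0, 0, 0], 0]
  ]
}}

```text
clock: 6.87
eef_pos: [0.5836, 0.0318, 0.1255]
tool_rot: [0.684, 0.729, -0.0, -0.0]
ft_force: [-0.9, 1.4, -2.1]
grip_width: 0.0176
grasp_force: 59.0
```

```bash
cat > avg.py <<'E'
from h import *
e=[];f=[]
for i in range(6):
    o=bot.get_obs(); e.append(o["eef_pos"]); f.append(o["ft_force"])
    C,im,d=snap("wrist")
e=np.array(e); print(e.mean(0).round(4),e.std(0).round(4),np.mean(f,0).round(2),np.std(f,0).round(2))
E
python3 avg.py
```

```text
[0.5837 0.0318 0.1254] [0.0001 0.     0.    ] [-0.61  0.06 -2.1 ] [0.47 0.67 0.23]
```

```bash
python3 - <<'E'
from h import *
C,im,d=load("wrist"); P=cloud(C,d).reshape(-1,3)
r=P[(abs(P[:,0]-.586)<.06)&(abs(P[:,1])<.11)&(abs(P[:,2]-.066)<.003)&(d.ravel()>0)]
a=np.radians(3.7); u=np.array([np.cos(a),np.sin(a)]); v=np.array([-u[1],u[0]])
q=(r[:,:2]-[.5837,.0305]); U=q@u*1e3; V=q@v*1e3
print(len(r),np.median(r[:,2])); 
for lo in range(-120,60,10):
    k=(V>lo)&(V<lo+10)
    if k.sum()>20: print(lo,k.sum(),U[k].min().round(1),U[k].max().round(1))
print("Vmax",np.percentile(V,[99,99.9]),V.min())
im2=cv2.cvtColor(im,4); cv2.circle(im2,tuple(int(x) for x in proj(C,[[.5837,.0305,.066]])[0]),2,(0,0,255),-1)
cv2.imwrite("pics/w3.png",im2)
E
```

```text
11764 0.06656070154862924
-120 29 -10.0 7.1
-110 657 -21.0 20.1
-100 776 -20.0 19.2
-90 761 -19.9 18.9
-80 620 -15.3 14.2
-70 187 -14.4 13.5
-20 161 12.2 24.9
-10 485 -40.4 25.0
0 1191 -40.6 25.0
10 1656 -49.9 24.9
20 1689 -25.1 25.0
30 1944 -30.0 29.8
40 1608 -29.8 30.1
Vmax [46.47428919 46.76873845] -111.40805813768728
```

View pics/w3.png

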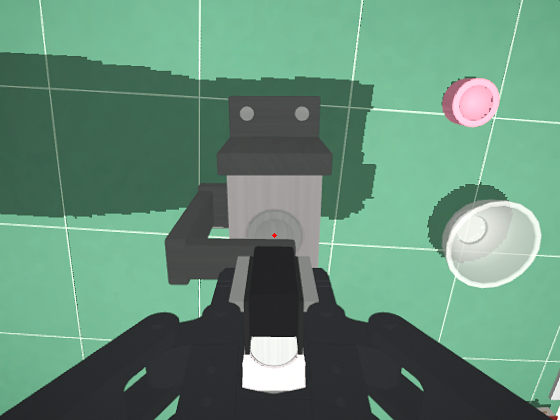

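Call:
{"fn": "apply_moves", "kwargs": {
  "steps": [
    [[0.0125, 0.0025, 0], [0, 0, 0], 0],
    [[0, 0, 0], [0, 0, 0], 0],
    [[0, 0, -0.003], [0, 0, 0], 0],
    [[0, 0, -0.003], [0, 0, 0], 0],
    [[0, 0, -0.003], [0, 0, 0], 0],
    [[0, 0, -0.003], [0, 0, 0], 0],
    [[0, 0, -0.003], [0, 0, 0], 0],
    [[0, 0, 0], [0, 0, 0], 0]
  ]
}}

```text
clock: 7.83
eef_pos: [0.5843, 0.0342, 0.1287]
tool_rot: [0.684, 0.729, 0.0, 0.0]
ft_force: [-0.5, 0.5, -1.5]
grip_width: 0.0173
grasp_force: 59.0
```

Call:
{"fn": "apply_moves", "kwargs": {
  "steps": [
    [[0, 0, -0.0015], [0, 0, 0], 0],
    [[0, 0, -0.0015], [0, 0, 0], 0],
    [[0, 0, -0.001], [0, 0, 0], 0],
    [[0, 0, -0.001], [0, 0, 0], 0],
    [[0, 0, 0], [0, 0, 0], 0],
    [[0, 0, 0], [0, 0, 0], 0],
    [[0, 0, 0], [0, 0, 0], 0],
    [[0, 0, 0], [0, 0, 0], 0]
  ]
}}

```text
clock: 8.5
eef_pos: [0.5842, 0.0342, 0.1294]
tool_rot: [0.684, 0.729, -0.0, -0.0]
ft_force: [0.1, 0.1, -2.3]
grip_width: 0.0171
grasp_force: 58.9
```

Call:
{"fn": "apply_moves", "kwargs": {
  "steps": [
    [[0, 0, -0.0015], [0, 0, 0], 0],
    [[0, 0, -0.0015], [0, 0, 0], 0],
    [[0, 0, -0.0015], [0, 0, 0], 0],
    [[0, 0, -0.0015], [0, 0, 0], 0],
    [[0, 0, 0], [0, 0, 0], 0],
    [[0, 0, 0], [0, 0, 0], 0],
    [[0, 0, 0], [0, 0, 0], 0],
    [[0, 0, 0], [0, 0, 0], 0]
  ]
}}

```text
clock: 9.17
eef_pos: [0.5839, 0.0343, 0.1297]
tool_rot: [0.684, 0.729, -0.0, -0.0]
ft_force: [2.3, 1.0, -16.2]
grip_width: 0.017
grasp_force: 58.8
```

Call:
{"fn": "apply_moves", "kwargs": {
  "steps": [
    [[0, 0, -0.0], [0, 0, 0], 0],
    [[0, 0, 0.008], [0, 0, 0], 0],
    [[0, 0, 0.008], [0, 0, 0], 0],
    [[-0.01, 0, 0], [0, 0, 0], 0],
    [[-0.015, 0, 0], [0, 0, 0], 0],
    [[-0.015, 0, 0], [0, 0, 0], 0],
    [[0, 0, 0], [0, 0, 0], 0],
    [[0, 0, 0], [0, 0, 0], 0]
  ]
}}

```text
clock: 9.83
eef_pos: [0.5849, 0.0259, 0.1281]
tool_rot: [0.684, 0.729, 0.0, 0.0]
ft_force: [0.7, -0.4, -2.7]
grip_width: 0.0172
grasp_force: 61.0
```

Call:
{"fn": "apply_moves", "kwargs": {
  "steps": [
    [[0, 0, -0.004], [0, 0, 0], 0],
    [[0, 0, -0.004], [0, 0, 0], 0],
    [[0, 0, -0.0025], [0, 0, 0], 0],
    [[0, 0, -0.0025], [0, 0, 0], 0],
    [[0, 0, -0.002], [0, 0, 0], 0],
    [[0, 0, 0], [0, 0, 0], 0],
    [[0, 0, 0], [0, 0, 0], 0],
    [[0, 0, 0], [0, 0, 0], 0]
  ]
}}

```text
clock: 10.5
eef_pos: [0.5847, 0.0263, 0.1304]
tool_rot: [0.684, 0.729, -0.0, -0.0]
ft_force: [-0.1, 0.3, -1.8]
grip_width: 0.0167
grasp_force: 61.0
```

Call:
{"fn": "apply_moves", "kwargs": {
  "steps": [
    [[0, 0, -0.0025], [0, 0, 0], 0],
    [[0, 0, -0.0025], [0, 0, 0], 0],
    [[0, 0, -0.0025], [0, 0, 0], 0],
    [[0, 0, 0], [0, 0, 0], 0],
    [[0, 0, 0], [0, 0, 0], 0],
    [[0, 0, 0], [0, 0, 0], 0],
    [[0, 0, 0], [0, 0, 0], 0],
    [[0, 0, 0], [0, 0, 0], 0]
  ]
}}

```text
clock: 11.17
eef_pos: [0.5847, 0.0263, 0.132]
tool_rot: [0.684, 0.729, -0.0, -0.0]
ft_force: [-0.6, 0.2, -1.7]
grip_width: 0.017
grasp_force: 61.0
```

Call:
{"fn": "apply_moves", "kwargs": {
  "steps": [
    [[0, 0, -0.007], [0, 0, 0], 0],
    [[0, 0, -0.007], [0, 0, 0], 0],
    [[0, 0, -0.007], [0, 0, 0], 0],
    [[0, 0, -0.007], [0, 0, 0], 0],
    [[0, 0, -0.007], [0, 0, 0], 0],
    [[0, 0, -0.007], [0, 0, 0], 0],
    [[0, 0, -0.007], [0, 0, 0], 0],
    [[0, 0, 0], [0, 0, 0], 0]
  ]
}}

```text
clock: 11.83
eef_pos: [0.5846, 0.0263, 0.1421]
tool_rot: [0.684, 0.729, -0.0, -0.0]
ft_force: [-0.6, -0.1, -3.4]
grip_width: 0.0171
grasp_force: 60.7
```

Call:
{"fn": "apply_moves", "kwargs": {
  "steps": [
    [[0, 0, -0.004], [0, 0, 0], 0],
    [[0, 0, -0.004], [0, 0, 0], 0],
    [[0, 0, -0.003], [0, 0, 0], 0],
    [[0, 0, -0.003], [0, 0, 0], 0],
    [[0, 0, -0.002], [0, 0, 0], 0],
    [[0, 0, 0], [0, 0, 0], 0],
    [[0, 0, 0], [0, 0, 0], 0],
    [[0, 0, 0], [0, 0, 0], 0]
  ]
}}

```text
clock: 12.5
eef_pos: [0.5848, 0.0262, 0.145]
tool_rot: [0.684, 0.729, 0.0, 0.0]
ft_force: [0.5, -0.3, -2.2]
grip_width: 0.0174
grasp_force: 60.8
```

Call:
{"fn": "apply_moves", "kwargs": {
  "steps": [
    [[0, 0, -0.002], [0, 0, 0], 0],
    [[0, 0, -0.002], [0, 0, 0], 0],
    [[0, 0, -0.001], [0, 0, 0], 0],
    [[0, 0, -0.001], [0, 0, 0], 0],
    [[0, 0, 0], [0, 0, 0], 0],
    [[0, 0, 0], [0, 0, 0], 0],
    [[0, 0, 0], [0, 0, 0], 0],
    [[0, 0, 0], [0, 0, 0], 0]
  ]
}}

```text
clock: 13.17
eef_pos: [0.5847, 0.0263, 0.1462]
tool_rot: [0.684, 0.729, 0.0, -0.0]
ft_force: [-0.5, -0.3, -1.9]
grip_width: 0.0171
grasp_force: 60.8
```

```bash
python3 - <<'E'
from h import *
o=bot.get_obs(); print(o["eef_pos"].round(4),o["ft_force"].round(1))
C,im,d=snap("wrist"); cv2.imwrite("pics/w4.png",cv2.cvtColor(im,4)[130:330,160:400])
P=cloud(C,d); R=np.hypot(P[...,0]-.5837,P[...,1]-.0303)
for lo in np.arange(.06,.09,.003):
    m=(R<.017)&(P[...,2]>lo)&(P[...,2]<lo+.003); print(round(lo,3),m.sum(),P[m].mean(0).round(4) if m.any() else "")
E
```

```text
[0.5847 0.0263 0.1462] [-0.5 -0.3 -1.9]
0.06 7 [0.5994 0.0287 0.0617]
0.063 68 [0.5949 0.0343 0.0654]
0.066 111 [0.5898 0.0339 0.0667]
0.069 196 [0.5819 0.0372 0.0713]
0.072 793 [0.5822 0.0372 0.0735]
0.075 519 [0.5824 0.0333 0.0764]
0.078 404 [0.5839 0.0269 0.0796]
0.081 126 [0.5838 0.0231 0.0816]
0.084 0 
0.087 0
```

```bash
python3 -c "
import cv2;cv2.imwrite('pics/w4b.png',cv2.resize(cv2.imread('pics/w4.png'),None,fx=3,fy=3,interpolation=2))"
```

```text
(no output)
```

View pics/w4b.png

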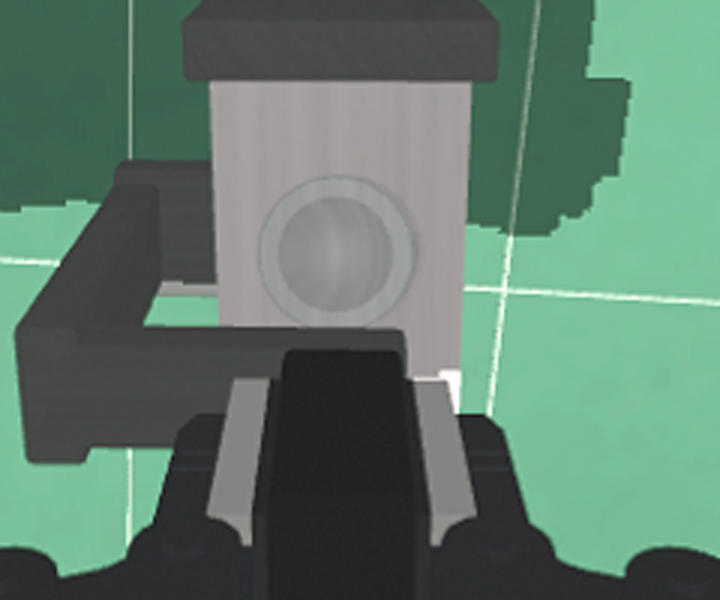

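```bash
cat > die.py <<'E'
from h import *
def fit(n,c=(.5837,.0303),zmin=.068):
    C,im,d=load(n); P=cloud(C,d).reshape(-1,3); P=P[d.ravel()>0]
    R=np.hypot(P[:,0]-c[0],P[:,1]-c[1]); q=P[(R<.017)&(P[:,2]>zmin)&(P[:,2]<.088)]
    # rim: convex upper envelope - iterate plane, keep points above
    k=np.ones(len(q),bool)
    for i in range(12):
        A=np.c_[q[:,:2]-c,np.ones(len(q))]; s=np.linalg.lstsq(A[k],q[k,2],rcond=None)[0]; r=q[:,2]-A@s; k=(r>-.0006*(1+ (12-i)*.2))&(r<.0015)
    print(n,"pts",len(q),k.sum(),"plane slopes",s[:2].round(3),"z centre",s[2].round(4),"resid",r[k].std().round(5),"extent",q[k].min(0).round(4),q[k].max(0).round(4))
if __name__=="__main__":
    import sys
    for n in sys.argv[1:]: snap(n); fit(n)
E
python3 die.py wrist scene
```

```text
wrist pts 2040 850 plane slopes [ 0.055 -0.347] z centre 0.0788 resid 0.00051 extent [0.5677 0.0207 0.0722] [0.5971 0.0472 0.0827]
scene pts 90 25 plane slopes [-0.025 -0.189] z centre 0.0751 resid 0.0006 extent [0.5685 0.0217 0.072 ] [0.5996 0.047  0.0769]
```

Call:
{"fn": "apply_moves", "kwargs": {
  "steps": [
    [[0, 0, -0.0015], [0, 0, 0], 0],
    [[0, 0, -0.0015], [0, 0, 0], 0],
    [[0, 0, 0], [0, 0, 0], 0],
    [[0, 0, 0], [0, 0, 0], 0],
    [[0, 0, 0], [0, 0, 0], 0],
    [[0, 0, 0], [0, 0, 0], 0],
    [[0, 0, 0], [0, 0, 0], 0],
    [[0, 0, 0], [0, 0, 0], 0]
  ]
}}

```text
clock: 13.98
eef_pos: [0.5846, 0.0263, 0.1464]
tool_rot: [0.684, 0.729, -0.0, -0.0]
ft_force: [2.3, -0.3, -8.2]
grip_width: 0.0168
grasp_force: 60.1
```

Call:
{"fn": "apply_moves", "kwargs": {
  "steps": [
    [[0, 0, 0.01], [0, 0, 0], 0],
    [[0, 0, 0.015], [0, 0, 0], 0],
    [[0, 0, 0.015], [0, 0, 0], 0],
    [[0, 0, 0.02], [0, 0, 0], 0],
    [[0, 0, 0], [0, 0, 0], 0],
    [[0, 0, 0], [0, 0, 0], 0],
    [[0, 0, 0], [0, 0, 0], 0],
    [[0, 0, 0], [0, 0, 0], 0]
  ]
}}

```text
clock: 14.65
eef_pos: [0.5848, 0.0263, 0.135]
tool_rot: [0.684, 0.729, 0.0, 0.0]
ft_force: [0.7, 0.1, -2.4]
grip_width: 0.0173
grasp_force: 61.0
```

```bash
python3 die.py wrist scene
```

```text
wrist pts 1901 669 plane slopes [ 0.056 -0.033] z centre 0.072 resid 0.00063 extent [0.5679 0.0226 0.0703] [0.5969 0.0468 0.0741]
scene pts 72 32 plane slopes [ 0.087 -0.165] z centre 0.0729 resid 0.00054 extent [0.569  0.0192 0.0695] [0.599  0.0464 0.0759]
```

```bash
python3 - <<'E'
from h import *
C,im,d=load("wrist"); P=cloud(C,d); c=np.array([.5837,.0303])
q=P[d>0]; 
for nm,ax in(("y",1),("x",0)):
    o=1-ax; k=(abs(q[:,o]-(c[o] if nm=="y" else .0335))<.0015)&(q[:,2]<.09)&(q[:,2]>.05)
    for b in np.arange(-.022,.022,.002):
        m=k&(abs(q[:,ax]-c[ax]-b)<.001)
        if m.sum()>2: print(nm,round(b*1e3),m.sum(),np.percentile(q[m,2],[10,50,90]).round(4))
cv2.imwrite("pics/w5.png",cv2.resize(cv2.cvtColor(im,4)[130:330,160:400],None,fx=3,fy=3,interpolation=2))
E
```

```text
y -8 7 [0.073  0.0739 0.0743]
y -6 25 [0.0704 0.0719 0.0735]
y -4 23 [0.069  0.0707 0.0712]
y -2 18 [0.0691 0.0697 0.0703]
y 0 20 [0.068  0.0688 0.0698]
y 2 16 [0.0679 0.0685 0.0693]
y 4 20 [0.0679 0.0685 0.0693]
y 6 22 [0.067  0.0682 0.0692]
y 8 13 [0.0676 0.0682 0.0692]
y 10 12 [0.0692 0.0696 0.0703]
y 12 17 [0.0705 0.0709 0.0719]
y 14 22 [0.0701 0.0713 0.0718]
y 16 31 [0.0652 0.0693 0.071 ]
y 18 16 [0.0659 0.067  0.0674]
y 20 17 [0.0662 0.0666 0.067 ]
x -22 20 [0.066  0.0666 0.0673]
x -20 14 [0.066  0.0667 0.0673]
x -18 18 [0.0663 0.0669 0.0675]
x -16 22 [0.0656 0.0694 0.0734]
x -14 15 [0.0718 0.0728 0.0733]
x -12 22 [0.0711 0.0725 0.0733]
x -10 20 [0.0701 0.071  0.0716]
x -8 14 [0.0678 0.069  0.0702]
x -6 19 [0.0678 0.0684 0.069 ]
x -4 19 [0.0678 0.0683 0.0692]
x -2 16 [0.0679 0.0684 0.0692]
x 0 20 [0.0677 0.0683 0.0689]
x 2 17 [0.0681 0.0687 0.0695]
x 4 23 [0.0683 0.0693 0.0699]
x 6 15 [0.069  0.0701 0.0709]
x 8 20 [0.0706 0.0719 0.0735]
x 10 24 [0.0732 0.0737 0.0749]
x 12 17 [0.0736 0.0747 0.0754]
x 14 20 [0.0505 0.0739 0.0751]
x 16 14 [0.0632 0.0667 0.0675]
x 18 18 [0.0658 0.0665 0.0672]
x 20 13 [0.0659 0.0663 0.0669]
```

View pics/w5.png

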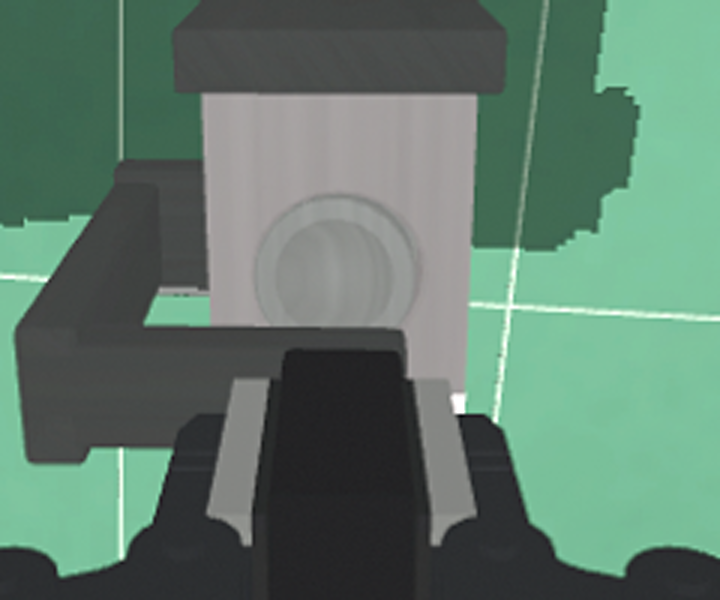

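Call:
{"fn": "apply_moves", "kwargs": {
  "steps": [
    [[0.003, 0, 0.004], [0, 0, 0], 0],
    [[0.003, 0, 0], [0, 0, 0], 0],
    [[0.002, 0, 0], [0, 0, 0], 0],
    [[0.002, 0, 0], [0, 0, 0], 0],
    [[0, 0, 0], [0, 0, 0], 0],
    [[0, 0, 0], [0, 0, 0], 0],
    [[0, 0, 0], [0, 0, 0], 0],
    [[0, 0, 0], [0, 0, 0], 0]
  ]
}}

```text
clock: 15.42
eef_pos: [0.5846, 0.0283, 0.134]
tool_rot: [0.684, 0.729, 0.0, 0.0]
ft_force: [0.1, 0.0, -2.4]
grip_width: 0.017
grasp_force: 61.0
```

Call:
{"fn": "apply_moves", "kwargs": {
  "steps": [
    [[0.0025, 0, 0], [0, 0, 0], 0],
    [[0.0025, 0, 0], [0, 0, 0], 0],
    [[0.0025, 0, 0], [0, 0, 0], 0],
    [[0, 0, 0], [0, 0, 0], 0],
    [[0, 0, 0], [0, 0, 0], 0],
    [[0, 0, 0], [0, 0, 0], 0],
    [[0, 0, 0], [0, 0, 0], 0],
    [[0, 0, 0], [0, 0, 0], 0]
  ]
}}

```text
clock: 16.08
eef_pos: [0.5845, 0.0293, 0.134]
tool_rot: [0.684, 0.729, -0.0, 0.0]
ft_force: [-0.1, -4.0, -2.1]
grip_width: 0.017
grasp_force: 60.9
```

Call:
{"fn": "apply_moves", "kwargs": {
  "steps": [
    [[-0.003, 0, 0], [0, 0, 0], 0],
    [[0, 0, -0.009], [0, 0, 0], 0],
    [[0, 0, -0.009], [0, 0, 0], 0],
    [[0, 0, -0.009], [0, 0, 0], 0],
    [[0, 0, -0.009], [0, 0, 0], 0],
    [[0, 0, -0.009], [0, 0, 0], 0],
    [[0, 0, -0.006], [0, 0, 0], 0],
    [[0, 0, -0.005], [0, 0, 0], 0]
  ]
}}

```text
clock: 16.75
eef_pos: [0.5844, 0.0292, 0.1453]
tool_rot: [0.684, 0.729, -0.0, -0.0]
ft_force: [0.3, -2.1, -4.7]
grip_width: 0.0174
grasp_force: 60.7
```

Call:
{"fn": "apply_moves", "kwargs": {
  "steps": [
    [[0, 0, -0.001], [0, 0, 0], 0],
    [[0, 0, -0.001], [0, 0, 0], 0],
    [[0, 0, -0.001], [0, 0, 0], 0],
    [[0, 0, -0.001], [0, 0, 0], 0],
    [[0, 0, -0.001], [0, 0, 0], 0],
    [[0, 0, -0.001], [0, 0, 0], 0],
    [[0, 0, 0], [0, 0, 0], 0],
    [[0, 0, 0], [0, 0, 0], 0]
  ]
}}

```text
clock: 17.42
eef_pos: [0.5844, 0.0292, 0.1464]
tool_rot: [0.684, 0.729, -0.0, -0.0]
ft_force: [0.2, -1.9, -3.7]
grip_width: 0.017
grasp_force: 60.7
```

```bash
cat > prof.py <<'E'
from h import *
o=bot.get_obs(); print(o["eef_pos"].round(4),o["ft_force"].round(1))
C,im,d=snap("wrist"); P=cloud(C,d); c=np.array([.5837,.0303]); q=P[d>0]
for nm,ax in(("y",1),("x",0)):
    k=(abs(q[:,1-ax]-(c[0] if ax else .0345))<.0015)&(q[:,2]<.095)&(q[:,2]>.06)
    print(nm,[(int(b),np.median(q[k&(abs(q[:,ax]-c[ax]-b/1e3)<.001)][:,2]*1e3).round(1)) for b in range(-20,22,2) if (k&(abs(q[:,ax]-c[ax]-b/1e3)<.001)).sum()>2])
E
python3 prof.py
```

```text
[0.5844 0.0292 0.1464] [ 0.2 -1.9 -3.7]
y [(-10, np.float64(74.4)), (-8, np.float64(74.4)), (-6, np.float64(74.1)), (-4, np.float64(73.1)), (-2, np.float64(73.0)), (0, np.float64(73.2)), (2, np.float64(73.5)), (4, np.float64(74.3)), (6, np.float64(75.0)), (8, np.float64(77.1)), (10, np.float64(78.9)), (12, np.float64(78.7)), (14, np.float64(72.3)), (16, np.float64(66.4)), (18, np.float64(66.5)), (20, np.float64(66.4))]
x [(-20, np.float64(66.5)), (-18, np.float64(66.6)), (-16, np.float64(66.7)), (-14, np.float64(76.6)), (-12, np.float64(78.5)), (-10, np.float64(78.6)), (-8, np.float64(76.8)), (-6, np.float64(75.5)), (-4, np.float64(74.7)), (-2, np.float64(74.3)), (0, np.float64(74.2)), (2, np.float64(74.3)), (4, np.float64(74.5)), (6, np.float64(75.8)), (8, np.float64(77.5)), (10, np.float64(78.8)), (12, np.float64(78.9)), (14, np.float64(77.2)), (16, np.float64(66.7)), (18, np.float64(66.6)), (20, np.float64(66.6))]
```

Call:
{"fn": "apply_moves", "kwargs": {
  "steps": [
    [[-0.004, 0, 0.02], [0, 0, 0], 0],
    [[-0.002, 0, 0.04], [0, 0, 0], 0],
    [[0, 0, 0.045], [0, 0, 0], 0],
    [[0, 0, 0.035], [0, 0, 0], 0],
    [[0, 0, 0.01], [0, 0, 0], 0],
    [[0, 0, 0], [0, 0, 0], 0],
    [[0, 0, 0], [0, 0, 0], 0],
    [[0, 0, 0], [0, 0, 0], 0]
  ]
}}

```text
clock: 18.13
eef_pos: [0.5849, 0.0282, 0.1167]
tool_rot: [0.684, 0.729, 0.0, 0.0]
ft_force: [0.4, -0.2, -1.6]
grip_width: 0.0169
grasp_force: 60.9
```

```bash
python3 prof.py
```

```text
[0.5849 0.0282 0.1167] [ 0.4 -0.2 -1.6]
y [(0, np.float64(68.1)), (2, np.float64(68.0)), (4, np.float64(67.7)), (6, np.float64(87.8)), (8, np.float64(67.7)), (10, np.float64(69.0)), (12, np.float64(69.8)), (14, np.float64(70.1)), (16, np.float64(68.8)), (18, np.float64(66.5)), (20, np.float64(66.7))]
x [(-20, np.float64(90.7)), (-18, np.float64(91.6)), (-16, np.float64(91.9)), (-14, np.float64(91.8)), (-12, np.float64(88.2)), (-10, np.float64(92.1)), (-8, np.float64(68.9)), (-6, np.float64(67.5)), (-4, np.float64(67.1)), (-2, np.float64(67.5)), (0, np.float64(67.7)), (2, np.float64(68.0)), (4, np.float64(68.6)), (6, np.float64(69.3)), (8, np.float64(71.6)), (10, np.float64(73.7)), (12, np.float64(73.8)), (14, np.float64(73.7)), (16, np.float64(66.3)), (18, np.float64(66.7)), (20, np.float64(67.0))]
```

Call:
{"fn": "apply_moves", "kwargs": {
  "steps": [
    [[0, -0.04, 0], [0, 0, 0], 0],
    [[0, -0.1, 0], [0, 0, 0], 0],
    [[0, -0.15, 0], [0, 0, 0], 0],
    [[0, -0.15, 0], [0, 0, 0], 0],
    [[0, -0.1, 0], [0, 0, 0], 0],
    [[-0.06, -0.04, 0], [0, 0, 0], 0],
    [[-0.1, 0, 0], [0, 0, 0], 0],
    [[-0.14, 0, 0], [0, 0, 0], 0]
  ]
}}

```text
clock: 18.85
eef_pos: [0.4715, -0.0385, 0.1171]
tool_rot: [0.683, 0.73, 0.001, 0.0]
ft_force: [1.1, 0.2, -2.1]
grip_width: 0.0168
grasp_force: 61.0
```

Call:
{"fn": "apply_moves", "kwargs": {
  "steps": [
    [[-0.14, 0, 0], [0, 0, 0], 0],
    [[-0.08, 0, 0], [0, 0, 0], 0],
    [[-0.05, 0, 0], [0, 0, 0], 0],
    [[0, 0, 0], [0, 0, 0], 0],
    [[0, 0, 0.01], [0, 0, 0], 0],
    [[0, 0, 0.01], [0, 0, 0], 0],
    [[0, 0, 0.003], [0, 0, 0], 0],
    [[0, 0, 0], [0, 0, 0], 0]
  ]
}}

```text
clock: 19.52
eef_pos: [0.4758, -0.0922, 0.1115]
tool_rot: [0.684, 0.73, -0.0, -0.0]
ft_force: [0.2, 0.1, -2.4]
grip_width: 0.0168
grasp_force: 61.0
```

Call:
{"fn": "apply_moves", "kwargs": {
  "steps": [
    [[0, 0, 0.001], [0, 0, 0], 0],
    [[0, 0, 0.001], [0, 0, 0], 0],
    [[0, 0, 0.001], [0, 0, 0], 0],
    [[0, 0, 0.001], [0, 0, 0], 0],
    [[0, 0, 0], [0, 0, 0], 0],
    [[0, 0, 0], [0, 0, 0], 0],
    [[0, 0, 0], [0, 0, 0], 0],
    [[0, 0, 0], [0, 0, 0], 0]
  ]
}}

```text
clock: 20.18
eef_pos: [0.4762, -0.093, 0.1114]
tool_rot: [0.684, 0.729, 0.0, -0.0]
ft_force: [-1.4, 2.6, 4.9]
grip_width: 0.017
grasp_force: 61.9
```

Call:
{"fn": "apply_moves", "kwargs": {
  "steps": [
    [[0, 0, 0], [0, 0, 0], 0.5],
    [[0, 0, 0], [0, 0, 0], 0.5],
    [[0, 0, 0], [0, 0, 0], 0.5],
    [[0, 0, 0], [0, 0, 0], 0.5],
    [[0, 0, 0], [0, 0, 0], 0.5],
    [[0, 0, -0.04], [0, 0, 0], 0.5],
    [[0, 0, -0.1], [0, 0, 0], 0.5],
    [[0, 0, -0.2], [0, 0, 0], 0.5]
  ]
}}

```text
clock: 20.85
eef_pos: [0.4728, -0.0926, 0.1761]
tool_rot: [0.684, 0.729, -0.003, -0.004]
ft_force: [0.3, 0.8, -0.8]
grip_width: 0.0428
grasp_force: 0.0
```

Call:
{"fn": "apply_moves", "kwargs": {
  "steps": [
    [[0, 0, -0.08], [0, 0, 0], 0.6],
    [[0.06, 0.058, -0.04], [0, 0, 0], 0.6],
    [[0.12, 0.12, 0], [0, 0, 0], 0.6],
    [[0.14, 0.14, 0], [0, 0, 0], 0.6],
    [[0.14, 0.14, 0], [0, 0, 0], 0.6],
    [[0.08, 0.08, 0], [0, 0, 0], 0.6],
    [[0.04, 0.04, 0], [0, 0, 0], 0.6],
    [[0, 0, 0], [0, 0, 0], 0.6]
  ]
}}

```text
clock: 21.52
eef_pos: [0.5852, 0.0318, 0.2029]
tool_rot: [0.683, 0.73, 0.0, 0.0]
ft_force: [0.2, -0.0, 0.0]
grip_width: 0.0517
grasp_force: 0.0
```

```bash
cat > die2.py <<'E'
from h import *
o=bot.get_obs(); print(o["eef_pos"].round(4),o["ft_force"].round(1))
C,im,d=snap("wrist"); P=cloud(C,d); c=np.array([.5837,.0303]); q=P[d>0]
cv2.imwrite("pics/w6.png",cv2.cvtColor(im,4))
R=np.hypot(*(q[:,:2]-c).T); A=np.arctan2(q[:,1]-c[1],q[:,0]-c[0])
k=(q[:,2]>.0675)&(q[:,2]<.095)&(R<.02); print("centroid",q[k].mean(0).round(4),cv2.minEnclosingCircle((q[k][:,:2]*1000).astype(np.float32)))
X=[];Z=[]
for a in range(-180,180,20):
    m=(R>.0105)&(R<.0155)&(abs((np.degrees(A)-a+180)%360-180)<10)&(q[:,2]>.066)&(q[:,2]<.095)
    if m.sum()>3: z=np.percentile(q[m,2],75); print(a,m.sum(),(z*1e3).round(1),end="; "); X.append([.0125*np.cos(np.radians(a)),.0125*np.sin(np.radians(a)),1]); Z.append(z)
s=np.linalg.lstsq(np.array(X),np.array(Z),rcond=None)[0]; print("\nslopes",s[:2].round(3),"z",s[2].round(4),"up dir deg",np.degrees(np.arctan2(s[1],s[0])).round(0),"tilt",np.degrees(np.hypot(*s[:2])).round(1))
print(get_calibration("wrist")["tvec"])
E
python3 die2.py
```

```text
[0.5852 0.0318 0.2029] [ 0.2 -0.   0. ]
centroid [0.5831 0.0318 0.0716] ((583.828857421875, 30.388748168945312), 19.684947967529297)
-180 40 72.8; -160 39 74.1; -140 27 75.4; -120 21 76.3; -100 12 77.2; -80 11 77.5; -60 11 77.4; -40 14 77.0; -20 18 76.3; 0 26 75.9; 20 40 74.4; 40 43 73.2; 60 42 71.7; 80 38 70.8; 100 40 70.4; 120 40 70.0; 140 41 70.6; 160 38 71.6; 
slopes [ 0.111 -0.273] z 0.074 up dir deg -68.0 tilt 16.9
[-0.58390206 -0.0355577   0.33556539]
```

View pics/w6.png

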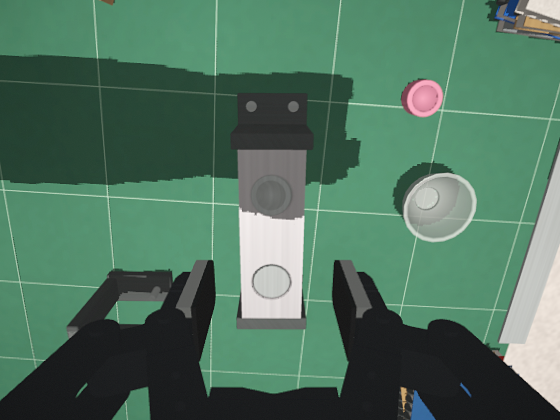

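The wrist view shows the die risen and tilted in its recess at (271,194). The flat die is untouched at (271,281), and the knock-out tool stands clear at (130,285). I will grip the die across its tilt axis, at about 22°.

Call:
{"fn": "apply_moves", "kwargs": {
  "steps": [
    [[-0.0045, -0.0085, 0.05], [0, 0, 0], 0.6],
    [[0, 0, 0.1], [0, 0, -0.034], 0.6],
    [[0, 0, 0.1], [0, 0, -0.034], 0.6],
    [[0, 0, 0.1], [0, 0, -0.034], 0.6],
    [[0, 0, 0.1], [0, 0, 0], 0.6],
    [[0, 0, 0.06], [0, 0, 0], 0.6],
    [[0, 0, 0.03], [0, 0, 0], 0.6],
    [[0, 0, 0], [0, 0, 0], 0.6]
  ]
}}

```text
clock: 22.23
eef_pos: [0.5804, 0.0275, 0.0938]
tool_rot: [0.56, 0.829, -0.001, -0.001]
ft_force: [-0.1, 0.3, 0.9]
grip_width: 0.0516
grasp_force: 0.0
```

Call:
{"fn": "apply_moves", "kwargs": {
  "steps": [
    [[0, 0, 0.02], [0, 0, 0], 0.55],
    [[0, 0, 0.015], [0, 0, 0], 0.55],
    [[0, 0, 0.01], [0, 0, 0], 0.55],
    [[0, 0, 0.005], [0, 0, 0], 0.55],
    [[0, 0, 0], [0, 0, 0], 0.55],
    [[0, 0, 0], [0, 0, 0], 0.55],
    [[0, 0, 0], [0, 0, 0], 0.55],
    [[0, 0, 0], [0, 0, 0], 0.55]
  ]
}}

```text
clock: 22.9
eef_pos: [0.5826, 0.029, 0.0852]
tool_rot: [0.559, 0.829, 0.0, 0.0]
ft_force: [-0.0, 0.9, 0.5]
grip_width: 0.0468
grasp_force: 0.0
```

Call:
{"fn": "apply_moves", "kwargs": {
  "steps": [
    [[0.0065, 0.0075, 0.0035], [0, 0, 0], 0.55],
    [[0, 0, 0.003], [0, 0, 0], 0.55],
    [[0, 0, 0], [0, 0, 0], 0.55],
    [[0, 0, 0], [0, 0, 0], 0],
    [[0, 0, 0], [0, 0, 0], 0],
    [[0, 0, 0], [0, 0, 0], 0],
    [[0, 0, 0], [0, 0, 0], 0],
    [[0, 0, 0], [0, 0, 0], 0]
  ]
}}

```text
clock: 23.57
eef_pos: [0.5839, 0.0311, 0.084]
tool_rot: [0.559, 0.829, 0.001, 0.0]
ft_force: [1.1, 1.9, 1.4]
grip_width: 0.0258
grasp_force: 59.0
```

Call:
{"fn": "apply_moves", "kwargs": {
  "steps": [
    [[0, 0, 0], [0, 0, 0], 0],
    [[0, 0, -0.005], [0, 0, 0], 0],
    [[0, 0, -0.01], [0, 0, 0], 0],
    [[0, 0, -0.02], [0, 0, 0], 0],
    [[0, 0, -0.03], [0, 0, 0], 0],
    [[0, 0, -0.03], [0, 0, 0], 0],
    [[0, 0, 0], [0, 0, 0], 0],
    [[0, 0, 0], [0, 0, 0], 0]
  ]
}}

```text
clock: 24.23
eef_pos: [0.5833, 0.0303, 0.1034]
tool_rot: [0.559, 0.829, -0.0, 0.0]
ft_force: [0.5, 0.5, -0.6]
grip_width: 0.0263
grasp_force: 59.4
```

```bash
python3 - <<'E'
from h import *
o=bot.get_obs(); print(o["eef_pos"].round(4),o["tool_rot"].round(3),o["ft_force"].round(1),o["grip_width"])
C,im,d=snap("wrist"); P=cloud(C,d); c=o["eef_pos"][:2]
b=cv2.cvtColor(im,4); cv2.imwrite("pics/w7.png",np.vstack([cv2.resize(b[150:350,180:400],(660,599))]))
q=P[d>0]; R=np.hypot(*(q[:,:2]-c).T); k=(R<.02)
h,e=np.histogram(q[k,2],bins=np.arange(.04,.16,.005)); print(dict(zip(e.round(3),h)))
c2=np.array([.5837,.0303]); R2=np.hypot(*(q[:,:2]-c2).T); print("in recess now",np.percentile(q[(R2<.014)][:,2],[5,25,50,75]).round(4))
E
```

```text
[0.5833 0.0303 0.1034] [ 0.559  0.829 -0.     0.   ] [ 0.5  0.5 -0.6] 0.026290794505740223
{np.float64(0.04): np.int64(0), np.float64(0.045): np.int64(115), np.float64(0.05): np.int64(721), np.float64(0.055): np.int64(34), np.float64(0.06): np.int64(33), np.float64(0.065): np.int64(951), np.float64(0.07): np.int64(23), np.float64(0.075): np.int64(71), np.float64(0.08): np.int64(79), np.float64(0.085): np.int64(1891), np.float64(0.09): np.int64(1526), np.float64(0.095): np.int64(630), np.float64(0.1): np.int64(246), np.float64(0.105): np.int64(279), np.float64(0.11): np.int64(300), np.float64(0.115): np.int64(336), np.float64(0.12): np.int64(816), np.float64(0.125): np.int64(379), np.float64(0.13): np.int64(275), np.float64(0.135): np.int64(180), np.float64(0.14): np.int64(248), np.float64(0.145): np.int64(62), np.float64(0.15): np.int64(59)}
in recess now [0.0506 0.0886 0.0946 0.1631]
```

View pics/w7.png

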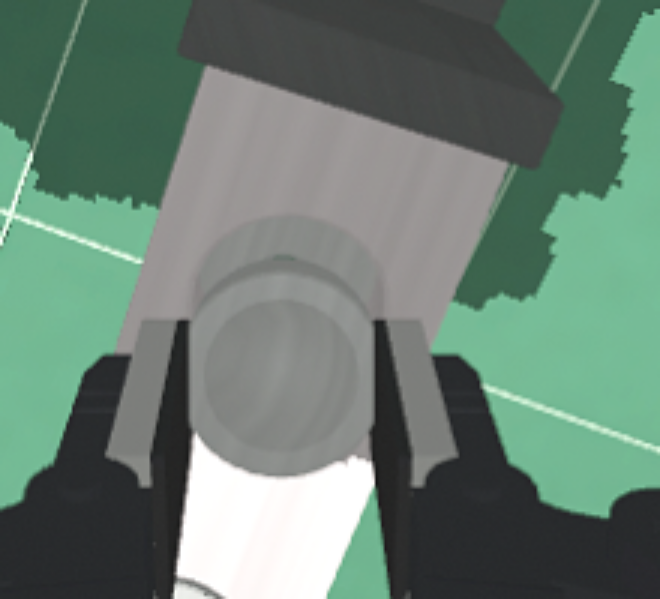

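The crop shows the die held between the pads, dish up, clear of the recess and tilted toward the camera. I fit its rim plane to get the tilt before carrying it.

```bash
cat > held.py <<'E'
from h import *
import sys
def run():
    o=bot.get_obs(); c=o["eef_pos"]; q4=o["tool_rot"]
    from scipy.spatial.transform import Rotation as Ro
    R=Ro.from_quat(q4).as_matrix()
    C,im,d=snap("wrist"); P=cloud(C,d); g=cv2.cvtColor(im,cv2.COLOR_RGB2GRAY)
    L=(P-c)@R                      # tool frame
    k=(d>0)&(abs(L[...,1])<.0125)&(abs(L[...,0])<.022)&(L[...,2]>-.012)&(L[...,2]<.028)&(g>60)
    q=L[k]; m=np.ones(len(q),bool)
    for i in range(15):
        A=np.c_[q[:,:2],np.ones(len(q))]; s=np.linalg.lstsq(A[m],q[m,2],rcond=None)[0]; r=q[:,2]-A@s
        m=(r<.0006+.0003*(15-i))&(r>-.0015)      # tool z points down: rim = smallest z
    p=q[m]; print("TCP",c.round(4),"n",len(q),m.sum(),"rim plane (tool) slopes",s[:2].round(3),"z0",s[2].round(4),"tilt about y deg",np.degrees(np.arctan(s[0])).round(1))
    print("rim x range",np.percentile(p[:,0],[1,99]).round(4),"y range",np.percentile(p[:,1],[1,99]).round(4),"z range",np.percentile(p[:,2],[1,99]).round(4))
run()
E
python3 held.py
```

```text
TCP [0.5831 0.0303 0.103 ] n 3682 974 rim plane (tool) slopes [0.344 0.013] z0 0.0152 tilt about y deg 19.0
rim x range [-0.0076  0.0145] y range [-0.0094  0.0072] z range [0.0114 0.0198]
```

Call:
{"fn": "apply_moves", "kwargs": {
  "steps": [
    [[0, 0, -0.03], [0, 0, 0], 0],
    [[0, 0, -0.07], [0, 0, 0], 0],
    [[0, 0, -0.09], [0, 0, 0], 0],
    [[0, 0, -0.06], [0, 0, 0], 0],
    [[0.04, -0.005, 0], [0, 0, 0], 0],
    [[0.08, -0.005, 0], [0, 0, 0], 0],
    [[0.12, -0.005, 0], [0, 0, 0], 0],
    [[0.14, -0.005, 0], [0, 0, 0], 0]
  ]
}}

```text
clock: 25.0
eef_pos: [0.5503, 0.0997, 0.1519]
tool_rot: [0.56, 0.829, -0.0, -0.0]
ft_force: [-0.7, 0.4, -0.9]
grip_width: 0.0263
grasp_force: 59.4
```

Call:
{"fn": "apply_moves", "kwargs": {
  "steps": [
    [[0.15, -0.006, 0], [0, 0, 0], 0],
    [[0.15, -0.006, 0], [0, 0, 0], 0],
    [[0.15, -0.006, 0], [0, 0, 0], 0],
    [[0.15, -0.006, 0], [0, 0, 0], 0],
    [[0.15, -0.006, 0], [0, 0, 0], 0],
    [[0.14, -0.005, 0], [0, 0, 0], 0],
    [[0.1, -0.005, 0], [0, 0, 0], 0],
    [[0.05, -0.005, 0], [0, 0, 0], 0]
  ]
}}

```text
clock: 25.67
eef_pos: [0.4626, 0.2914, 0.1519]
tool_rot: [0.558, 0.83, -0.0, -0.001]
ft_force: [0.1, -0.5, -0.9]
grip_width: 0.0259
grasp_force: 59.4
```

Call:
{"fn": "apply_moves", "kwargs": {
  "steps": [
    [[0.02, 0, 0], [0, 0, 0.02], 0],
    [[0.02, 0, 0], [0, 0, 0.035], 0],
    [[0.018, 0, 0], [0, 0, 0.035], 0],
    [[0, 0, 0], [0, 0, 0.035], 0],
    [[0, 0, 0], [0, 0, 0.035], 0],
    [[0, 0, 0], [0, 0, 0.035], 0],
    [[0, 0, 0], [0, 0, 0.03], 0],
    [[0, 0, 0], [0, 0, 0], 0]
  ]
}}

```text
clock: 26.33
eef_pos: [0.4609, 0.2994, 0.1521]
tool_rot: [0.812, 0.584, -0.001, 0.0]
ft_force: [0.6, -0.3, -1.3]
grip_width: 0.0258
grasp_force: 59.4
```

```bash
cat > rack.py <<'E'
from h import *
C,im,d=load("top"); print("top pocket",onplane(C,[[145.4,257.8]],.022).round(4))
C,im,d=load("wrist"); P=cloud(C,d); q=P[d>0]
r=q[(abs(q[:,2]-.022)<.0025)&(abs(q[:,0]-.46)<.12)&(abs(q[:,1]-.27)<.13)]
f=q[(abs(q[:,2]-.016)<.002)&(np.hypot(q[:,0]-.4625,q[:,1]-.305)<.024)]
a=np.radians(-18.6); v=np.array([-np.sin(a),np.cos(a)]); u=np.array([np.cos(a),np.sin(a)])
for nm,s in(("top",r),("floor",f)):
    if len(s)<10: print(nm,len(s)); continue
    D=(s[:,:2]-[.4625,.3049])*1e3; print(nm,len(s),"z",np.median(s[:,2]).round(4),"u",np.percentile(D@u,[.5,99.5]).round(1),"v",np.percentile(D@v,[.5,99.5]).round(1))
E
python3 held.py; python3 rack.py
```

```text
TCP [0.4609 0.2994 0.1521] n 3708 989 rim plane (tool) slopes [0.32  0.005] z0 0.0153 tilt about y deg 17.7
rim x range [-0.0078  0.0141] y range [-0.0086  0.008 ] z range [0.0117 0.02  ]
top pocket [[0.4611 0.3024 0.022 ]]
top 7739 z 0.0226 u [-31.4  28.1] v [-138.8   30. ]
floor 2047 z 0.0166 u [-20.6  17.5] v [-19.5  18.1]
```

Call:
{"fn": "apply_moves", "kwargs": {
  "steps": [
    [[-0.004, -0.0075, 0], [0, 0, 0], 0],
    [[0, 0, 0], [0, 0.034, 0], 0],
    [[0, 0, 0], [0, 0.034, 0], 0],
    [[0, 0, 0], [0, 0.034, 0], 0],
    [[-0.028, 0, 0.085], [0, 0, 0], 0],
    [[-0.028, 0, 0.085], [0, 0, 0], 0],
    [[-0.028, 0, 0.085], [0, 0, 0], 0],
    [[-0.014, 0, 0.0425], [0, 0, 0], 0]
  ]
}}

```text
clock: 27.05
eef_pos: [0.4581, 0.2988, 0.088]
tool_rot: [0.801, 0.577, 0.128, -0.093]
ft_force: [-0.8, -1.2, -1.3]
grip_width: 0.0262
grasp_force: 59.5
```

```bash
python3 held.py; python3 - <<'E'
from h import *
from scipy.spatial.transform import Rotation as Ro
o=bot.get_obs(); R=Ro.from_quat(o["tool_rot"]).as_matrix(); print(o["eef_pos"].round(4),R.round(3).tolist(),o["ft_force"].round(1))
C,im,d=load("wrist"); P=cloud(C,d); g=cv2.cvtColor(im,cv2.COLOR_RGB2GRAY); L=(P-o["eef_pos"])@R
k=(d>0)&(abs(L[...,1])<.0125)&(abs(L[...,0])<.022)&(L[...,2]>-.0)&(L[...,2]<.026)&(g>60)
q=P[k]; z=np.percentile(q[:,2],90); m=abs(q[:,2]-z)<.002; print("rim z",z.round(4),"centre",cv2.minEnclosingCircle((q[m][:,:2]*1000).astype(np.float32)))
E
```

```text
TCP [0.4581 0.2988 0.088 ] n 3712 991 rim plane (tool) slopes [0.327 0.005] z0 0.0149 tilt about y deg 18.1
rim x range [-0.0078  0.0143] y range [-0.0086  0.0079] z range [0.0113 0.0196]
[0.4574 0.2985 0.0867] [[0.302, 0.949, 0.095], [0.901, -0.316, 0.296], [0.311, -0.004, -0.951]] [-0.9 -0.7 -1.1]
rim z 0.0788 centre ((459.3880310058594, 303.424072265625), 15.134550094604492)
```

```bash
python3 - <<'E'
from h import *
o=bot.get_obs(); print(o["eef_pos"].round(4))
C,im,d=snap("wrist"); P=cloud(C,d); q=P[d>0]; g=cv2.cvtColor(im,cv2.COLOR_RGB2GRAY)[d>0]
c=np.array([.4594,.3034]); a=np.radians(71.4); v=np.array([np.cos(a),np.sin(a)]); u=np.array([v[1],-v[0]])
D=(q[:,:2]-c)*1e3; U=D@u; V=D@v
for b in range(-26,28,2):
    m=(abs(U)<4)&(abs(V-b)<1)&(q[:,2]<.11)
    if m.sum()>2: print(b,m.sum(),(np.percentile(q[m,2],[10,50,90])*1e3).round(1),int(np.median(g[m])))
E
```

```text
[0.4574 0.2985 0.0867]
-16 8 [75.6 76.1 76.3] 108
-14 81 [75.7 76.6 77.4] 109
-12 90 [75.8 76.7 77.6] 109
-10 109 [74.2 75.6 76.9] 103
-8 103 [72.1 73.1 74.8] 104
-6 84 [71.5 72.2 73. ] 106
-4 84 [71.4 71.9 73. ] 107
-2 82 [71.  71.9 72.7] 108
0 84 [71.  71.8 72.6] 108
2 74 [71.  71.9 72.7] 108
4 82 [71.6 72.2 72.8] 195
6 77 [71.8 73.  73.7] 194
8 69 [73.5 74.8 75.7] 185
10 98 [17.2 76.6 77.7] 184
12 126 [16.3 77.  78. ] 232
14 184 [16.7 73.  77.7] 113
16 41 [15.7 16.5 17.4] 111
18 49 [16.1 16.7 17.5] 111
20 39 [15.8 16.8 17.4] 215
22 41 [15.7 17.2 22.5] 180
24 56 [21.8 22.6 23.6] 214
26 42 [22.1 22.7 23.4] 215
```

Call:
{"fn": "apply_moves", "kwargs": {
  "steps": [
    [[0.0095, 0.005, 0.003], [0, 0, 0], 0],
    [[-0.02, 0, 0.06], [0, 0, 0], 0],
    [[-0.02, 0, 0.06], [0, 0, 0], 0],
    [[-0.014, 0, 0.044], [0, 0, 0], 0],
    [[-0.009, 0, 0.028], [0, 0, 0], 0],
    [[-0.004, 0, 0.012], [0, 0, 0], 0],
    [[0, 0, 0], [0, 0, 0], 0],
    [[0, 0, 0], [0, 0, 0], 0]
  ]
}}

```text
clock: 27.82
eef_pos: [0.4616, 0.3019, 0.0476]
tool_rot: [0.801, 0.577, 0.13, -0.093]
ft_force: [-0.6, -0.2, -1.6]
grip_width: 0.0257
grasp_force: 59.5
```

```bash
cat > lv.py <<'E'
from h import *
o=bot.get_obs(); print(o["eef_pos"].round(4),o["ft_force"].round(1))
C,im,d=snap("wrist"); P=cloud(C,d); q=P[d>0]
c=np.array([.461,.3045]); a=np.radians(71.4); v=np.array([np.cos(a),np.sin(a)]); u=np.array([v[1],-v[0]])
D=(q[:,:2]-c)*1e3; U=D@u; V=D@v
for n,A,B in(("V",V,U),("U@V+3",U,V-3)): print(n,[(b,(np.median(q[m,2])*1e3).round(1)) for b in range(-26,28,2) for m in [(abs(B)<4)&(abs(A-b)<1)&(q[:,2]<.11)] if m.sum()>2])
E
python3 lv.py
```

```text
[0.4616 0.3019 0.0476] [-0.6 -0.2 -1.6]
V [(-26, np.float64(22.7)), (-24, np.float64(22.4)), (-22, np.float64(22.6)), (-20, np.float64(22.1)), (-18, np.float64(17.8)), (-14, np.float64(108.9)), (-12, np.float64(107.3)), (-10, np.float64(37.3)), (-8, np.float64(37.1)), (-6, np.float64(35.4)), (-4, np.float64(33.8)), (-2, np.float64(33.0)), (0, np.float64(32.7)), (2, np.float64(32.7)), (4, np.float64(32.8)), (6, np.float64(33.2)), (8, np.float64(33.3)), (10, np.float64(34.3)), (12, np.float64(36.6)), (14, np.float64(38.2)), (16, np.float64(38.1)), (18, np.float64(26.2)), (20, np.float64(17.0)), (22, np.float64(22.6)), (24, np.float64(22.6)), (26, np.float64(22.6))]
U@V+3 [(-26, np.float64(48.1)), (-24, np.float64(54.4)), (-22, np.float64(55.0)), (-20, np.float64(60.0)), (-18, np.float64(68.5)), (-16, np.float64(66.5)), (-14, np.float64(64.3)), (-12, np.float64(55.7)), (-10, np.float64(37.8)), (-8, np.float64(36.2)), (-6, np.float64(33.9)), (-4, np.float64(33.4)), (-2, np.float64(33.0)), (0, np.float64(32.8)), (2, np.float64(32.6)), (4, np.float64(33.0)), (6, np.float64(33.2)), (8, np.float64(33.8)), (10, np.float64(36.0)), (12, np.float64(37.8)), (14, np.float64(52.4)), (16, np.float64(64.5)), (18, np.float64(66.6)), (20, np.float64(67.7)), (22, np.float64(73.9)), (24, np.float64(55.8)), (26, np.float64(55.0))]
```

Call:
{"fn": "apply_moves", "kwargs": {
  "steps": [
    [[-0.005, 0, 0.006], [0, 0, 0], 0],
    [[-0.004, 0, 0.007], [0, 0, 0], 0],
    [[-0.003, 0, 0.007], [0, 0, 0], 0],
    [[-0.0008, 0, 0.0024], [0, 0, 0], 0],
    [[-0.0004, 0, 0.0012], [0, 0, 0], 0],
    [[0, 0, 0], [0, 0, 0], 0],
    [[0, 0, 0], [0, 0, 0], 0],
    [[0, 0, 0], [0, 0, 0], 0]
  ]
}}

```text
clock: 28.53
eef_pos: [0.4612, 0.301, 0.0423]
tool_rot: [0.801, 0.577, 0.13, -0.093]
ft_force: [-0.2, -0.1, 4.2]
grip_width: 0.0261
grasp_force: 60.0
```

```bash
python3 lv.py
```

```text
[0.4612 0.301  0.0423] [-0.2 -0.1  4.2]
V [(-26, np.float64(22.6)), (-24, np.float64(22.6)), (-22, np.float64(22.6)), (-20, np.float64(22.4)), (-18, np.float64(17.7)), (-16, np.float64(107.2)), (-14, np.float64(105.5)), (-12, np.float64(100.6)), (-10, np.float64(32.5)), (-8, np.float64(31.5)), (-6, np.float64(29.6)), (-4, np.float64(28.0)), (-2, np.float64(28.0)), (0, np.float64(27.7)), (2, np.float64(27.5)), (4, np.float64(27.7)), (6, np.float64(28.0)), (8, np.float64(28.2)), (10, np.float64(30.1)), (12, np.float64(32.1)), (14, np.float64(32.7)), (16, np.float64(31.6)), (18, np.float64(16.6)), (20, np.float64(16.9)), (22, np.float64(22.4)), (24, np.float64(22.6)), (26, np.float64(22.6))]
U@V+3 [(-26, np.float64(23.2)), (-24, np.float64(44.9)), (-22, np.float64(46.0)), (-20, np.float64(51.1)), (-18, np.float64(60.3)), (-16, np.float64(56.9)), (-14, np.float64(56.7)), (-12, np.float64(48.7)), (-10, np.float64(32.6)), (-8, np.float64(31.1)), (-6, np.float64(28.9)), (-4, np.float64(28.0)), (-2, np.float64(27.7)), (0, np.float64(27.5)), (2, np.float64(27.7)), (4, np.float64(27.7)), (6, np.float64(28.2)), (8, np.float64(28.6)), (10, np.float64(30.8)), (12, np.float64(32.5)), (14, np.float64(46.1)), (16, np.float64(56.7)), (18, np.float64(56.9)), (20, np.float64(59.6)), (22, np.float64(54.8)), (24, np.float64(47.5)), (26, np.float64(44.8))]
```

Call:
{"fn": "apply_moves", "kwargs": {
  "steps": [
    [[0, 0, 0], [0, 0, 0], 0.6],
    [[0, 0, 0], [0, 0, 0], 0.6],
    [[0, 0, 0], [0, 0, 0], 0.6],
    [[0, 0, 0], [0, 0, 0], 0.6],
    [[0, 0, 0], [0, 0, 0], 0.6],
    [[0.016, 0, -0.05], [0, 0, 0], 0.6],
    [[0.032, 0, -0.1], [0, 0, 0], 0.6],
    [[0.048, 0, -0.15], [0, 0, 0], 0.6]
  ]
}}

```text
clock: 29.25
eef_pos: [0.4582, 0.2987, 0.1023]
tool_rot: [0.802, 0.577, 0.126, -0.094]
ft_force: [0.4, -0.2, -0.6]
grip_width: 0.051
grasp_force: 0.0
```

Call:
{"fn": "apply_moves", "kwargs": {
  "steps": [
    [[0.048, 0, -0.15], [0, 0, 0], 0.6],
    [[0.032, 0, -0.1], [0, 0, 0], 0.6],
    [[0, 0, 0], [0, -0.034, 0], 0.6],
    [[0, 0, 0], [0, -0.034, 0], 0.6],
    [[0, 0, 0], [0, -0.034, 0], 0.6],
    [[0, 0, 0], [0, 0, 0], 0.6],
    [[0, 0, 0], [0, 0, 0], 0.6],
    [[0, 0, 0], [0, 0, 0], 0.6]
  ]
}}

```text
clock: 29.92
eef_pos: [0.46, 0.2992, 0.1565]
tool_rot: [0.811, 0.584, -0.0, -0.0]
ft_force: [-0.8, -0.2, 0.9]
grip_width: 0.0511
grasp_force: 0.0
```

```bash
python3 lv.py; python3 - <<'E'
from h import *
C,im,d=snap("top"); P=cloud(C,d); q=P[d>0]
def at(nm,c,r,lo=0):
    m=(np.hypot(q[:,0]-c[0],q[:,1]-c[1])<r)&(q[:,2]>lo); s=q[m]; print(nm,len(s),s.mean(0).round(4),(np.percentile(s[:,2],[5,50,95])*1e3).round(1))
at("flat die",(.5891,-.0446),.012); at("empty recess",(.5837,.0303),.010)
at("tool grip",(.477,-.093),.04,.115); at("tool arm",(.45,-.093),.04,.08); at("blue grip",(.4436,-.4232),.03,.115)
C,im,d=snap("scene"); q=cloud(C,d)[d>0]; at("scene tool grip",(.477,-.093),.04,.115)
E
```

```text
[0.46   0.2992 0.1565] [-0.8 -0.2  0.9]
V [(-26, np.float64(22.7)), (-24, np.float64(22.3)), (-22, np.float64(22.8)), (-20, np.float64(22.1)), (-18, np.float64(20.1)), (-12, np.float64(32.6)), (-10, np.float64(32.4)), (-8, np.float64(31.3)), (-6, np.float64(29.5)), (-4, np.float64(27.9)), (-2, np.float64(28.1)), (0, np.float64(27.4)), (2, np.float64(27.5)), (4, np.float64(27.7)), (6, np.float64(27.6)), (8, np.float64(28.4)), (10, np.float64(30.2)), (12, np.float64(32.4)), (14, np.float64(32.8)), (16, np.float64(26.9)), (18, np.float64(16.9)), (20, np.float64(17.2)), (22, np.float64(22.6)), (24, np.float64(22.7)), (26, np.float64(22.5))]
U@V+3 [(-26, np.float64(22.7)), (-24, np.float64(22.8)), (-22, np.float64(22.8)), (-20, np.float64(20.6)), (-18, np.float64(16.5)), (-16, np.float64(16.6)), (-14, np.float64(17.0)), (-12, np.float64(32.4)), (-10, np.float64(32.6)), (-8, np.float64(30.8)), (-6, np.float64(28.9)), (-4, np.float64(28.0)), (-2, np.float64(27.6)), (0, np.float64(27.3)), (2, np.float64(27.6)), (4, np.float64(27.7)), (6, np.float64(28.0)), (8, np.float64(28.8)), (10, np.float64(31.1)), (12, np.float64(32.6)), (14, np.float64(32.6)), (16, np.float64(31.4)), (18, np.float64(16.8)), (20, np.float64(22.3)), (22, np.float64(22.7)), (24, np.float64(22.4)), (26, np.float64(22.7))]
flat die 84 [ 0.5891 -0.0446  0.0662] [62.8 65.9 69.4]
empty recess 48 [0.5844 0.0317 0.0396] [ 1.2 49.9 52.9]
tool grip 74 [ 0.4768 -0.0934  0.1264] [122.9 126.6 129.5]
tool arm 246 [ 0.4572 -0.0942  0.0992] [ 84.   88.  128.1]
blue grip 102 [ 0.4439 -0.4214  0.125 ] [117.4 125.8 129.1]
scene tool grip 49 [ 0.4816 -0.0899  0.123 ] [116.4 124.1 127.4]
```

The die is level and fully down in the pocket, with its rim at 32.6 mm and the floor at 16.6 mm. The tool stands upright with its top at 127 mm, and the flat die is still flush. I hand the job in.

```bash
python3 -c "
from workcell import bot
print(bot.job_done())"
```

```text
the job is handed in; nothing more can be done
None
```

I handed the job in at about 30 s of the 72 s: by the last camera check, the dished die is out of the plate and level, dish up, on the floor of the rack's empty place, the tool stands upright on the table clear of the plate, and the flat die is still flush in its recess; the forces I read on the plate stayed under 20 N.

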